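Zero a dial scale on the check plate

ROBOT

A 6-joint arm with a two-finger parallel gripper is mounted at the origin on the work surface. World frame = base frame: x ahead of the robot, y to its left, z up, the work surface at z = 0. Lengths are in m, angles in rad, forces in N, time in s.
With the tool pointing down it reaches from about 0.35 to 0.975 m from the base axis. Payload 4.9 kg.
Tool frame: the origin (TCP) lies midway between the tips of the shut fingers; the grasp point (between the pads) lies 19 mm behind it; z points along the fingers, y is the line along which they close (so a half turn about z gives the same grasp; the last joint's range is limited). The gripper opens to 85 mm and grips with 20 to 120 N. Pads are 22 mm wide; open, the fingers measure 114 mm over their backs; the gripper's body (76 mm by 85 mm) begins 54 mm behind the grasp point. The pads swing forward as they close: fully open they stand 13 mm farther back than shut.
Start: joints at [1.15, 0.053, 1.613, -0, 1.476, -0.119], TCP at [0.186, 0.597, 0.231] pointing down, gripper open.
Joint ranges: [-3.01, 3.01], [-1.01, 2.22], [0.06, 2.58], [-1.02, 4.17], [0.09, 2.62], [-3.14, 3.14]. Speed limits (rad/s): [2.57, 2.57, 3.14, 3.14, 3.14, 3.14].

INTERFACE

Orientations are given as a unit quaternion [w, x, y, z].
In Python, from plant import manip gives the robot as it stands.
- The arm moves only by the tool shift_gripper, called after "Emit:" as name(argument=value, ...) on one line, values as JSON. Schema: {"type":"object","properties":{"offsets":{"type":"string"},"only":{"type":"string"},"quiet":{"type":"boolean"},"lines":{"type":"string"}},"required":["offsets"],"additionalProperties":false}. offsets is a string of 1 to 5 rows, parted by a bar, with the numbers parted by commas; each row has 7 numbers: the opening from 0.0 (shut) to 1.0 (fully open), then dx, dy, dz in shares of the most that a row can go, 1 being 62.5 mm, then a rotation vector rx, ry, rz in shares of 4 rad (1.0 is 4 rad); each row shifts and turns the commanded pose from where the row before left it, along the tool's axes as they then stand; what a row does not reach is not made up. A row lasts 1/8 s, in which the tool goes at most 0.0625 m and 0.188 rad, less where a joint would pass 70% of its speed; a pose out of reach is approached as far as the arm can. The fingers move at their own pace and stop on an object; the grip force is fixed at half the most. Time passes only in rows, so rows that do not move let the fingers close. The tool returns the time, the measured TCP pose, the force, the opening and the grip force at its end. only (a regular expression) keeps the lines of the reply that match it, lines (a string "A,B") keeps lines A to B, and quiet returns only ok. A shift or turn number past 1, either way, is cut back to 1. Input that does not fit is refused with a message, and nothing moves.
- manip.state(): the state, without advancing time (a new reading comes with each control period).
- manip.grab_frame(name): name is "scene" or "top" or "wrist"; returns the picture (480x640x3 uint8, red, green, blue); there is no depth.
- manip.camera_params(name): a dict with "intrinsics" (3x3 intrinsics, pixels), "xyz" and "orientation" of the camera in the world. Camera axes: x right, y down, z forward; pixel columns grow to the right and rows downward; lengths in m; the calibration is good to about 2 mm. A picture is of the moment at which its call begins: read the wrist's pose just before it. camera_params takes no time and is no camera call; for the wrist camera it gives the pose at the moment of the call.
- manip.job_done(): hands the job in; it is judged then, once.
The state is a dict: "time": time; "joint_pos": joint angles; "joint_vel": joint speeds; "joint_efforts": joint torques, N m; "tool_pos": TCP position; "tool_rot": TCP orientation; "contact_force": force on the tool from outside, world axes, zero at the start; "ft_torque": the same for the moment, N m; "gripper_width": opening from 0.0 (shut) to 1.0 (fully open); "grasp_force": force on a finger pad.
Only numpy, scipy, OpenCV 4.12 (cv2) and the standard library are available. Lean on these libraries where they do the work, as an engineer would, in place of code of your own. Each camera call takes 0.05 s, during which the arm holds its last target. There are 200 camera calls.

TASK

Slide the T-shaped check plate up out of the slotted rack by its top edge and lean it on the sloping rest, letting go there; then take it again by its sides and lay it gently flat in the middle of the scale's round pan, letting go again. With the plate lying there and the needle settled, turn the dial's bezel until its zero mark stands right under the needle's tip. Leave the two cells in the rack and do not shift the other things on the bench.

Things in the scene. Friction and masses are not known exactly. Their poses are not given: they have to be found in the camera images.
- check_plate: T-shaped aluminium plate 9 mm thick, 0.15 to 0.25 kg: stem 62 mm wide, 80 mm long; cross head 96 mm wide, 28 mm long above it; 108 mm in all. Origin: middle of the stem's free (lower) edge, mid-thickness; x thickness, y width, z up the stem to the head. Starts upright in one of the rack's slots, lower edge on the rack's floor, the head above the walls (92 to 120 mm over the table).
- plate_mid (a point): centre of mass of the check plate: mid-thickness, on its middle line, 59 mm from the stem's free edge; axes as the plate's. Both faces of the plate are alike.
- rack: black slotted rack, fixed, 160 x 100 mm, 82 mm high. Origin under its centre; x runs across the four slots, y along their width. Floor 12 mm thick. Slots at x = -54, -18, 18, 54 mm, 12 mm wide, guided at both ends up to 62 mm over the table, between side walls 82 mm high (inner faces at y = +-34 mm).
- cell_a: battery cell standing in another slot of the rack: rectangular aluminium slab 9 x 62 x 70 mm with two 7 mm terminals on top (89 mm over the table), no cross head. Origin: middle of its lower edge. Leave it.
- cell_b: a second cell like cell_a. Leave it.
- rest: fixed sloping rest, origin on the table; foot 110 x 90 x 10 mm centred 5 mm towards +x. Steel face 40 mm wide (narrower than the plate's stem), 75 mm long, 50 deg from level, rising towards the rest's +x, on a stand 30 mm wide. The plate's stem stands on the ledge and leans on the face, its head beyond the face's upper end.
- rest_corner (a point): middle of the line where the rest's face meets the ledge at its lower end, at (-30, 0, 35) mm in the rest's frame; axes as the rest's (x level, z up). The ledge stands 14 mm high square to the face.
- scale: fixed grey bench scale, 150 x 315 mm, top at 55 mm; origin under its centre. The round pan is at its +y end (83 mm from the origin), the dial at its -y end (-92 mm). Its z is up.
- pan_top (a point): centre of the pan's flat top, a plain steel disc of 140 mm diameter, 4 mm thick, 92 mm above the table when empty. It is sprung: it sinks 5 mm per newton (7 to 13 mm under the check plate), with a stop at 24 mm. Axes as the scale's.
- needle (a joint): angle of the dial's needle in rad, clockwise from above: 0 points to the scale's -x (empty pan), growing by 1.1 rad per 10 mm that the pan sinks; about 0.75 to 1.4 with the check plate on. It moves with the pan alone.
- needle_tip (a point): tip of the needle, 22 mm from the dial's axis
- bezel (a joint): angle of the bezel in rad, clockwise from above: at 0 the zero mark points to the scale's -x; range -3.3 to 3.3; it stays where left (friction about 0.03 N m) and turns the dial face and zero mark with it.
- zero_mark (a point): zero mark on the dial face: a broad black bar with a raised tooth on the rim; this point is 23 mm from the axis
- dial_centre (a point): on the bezel's axis, at the top of the bezel, 75 mm above the table. The bezel is a round knurled dark steel knob of 60 mm diameter, its lower edge 2 mm and its top 20 mm above the scale's top (55 mm); grip it round its rim.
- multimeter: orange multimeter lying flat, 150 x 75 x 38 mm, origin under its centre
- cleaner: upright spray can, 52 mm diameter, about 170 mm high, origin under its centre
- bolt_jar: upright jar, 60 mm diameter, about 75 mm high, origin under its centre
- wrench: wrench lying on the table
- driver: screwdriver lying on the table
- link_tray: open grey tray with copper links, 90 x 140 x 30 mm, origin under its centre

How it is judged:
On the way, in this order (a step that is already met when the one before it is completed fails the run):
1. the check plate leans on the sloping rest, let go (contact force between check_plate and rest above 0.3 N and contact force between check_plate and the fingers below 0.1 N and angle between check_plate's own z axis and vertical between 0.5 and 0.9 rad and distance between check_plate and rest_corner below 0.025 m and linear speed of check_plate below 0.02 m/s), for 0.2 s.
2. the check plate lies flat in the middle of the pan, let go, the needle settled (angle between the x axis of check_plate and the z axis of scale, either way round below 0.08 rad and horizontal distance between plate_mid and pan_top below 0.03 m and z of plate_mid in the frame of pan_top between 0 and 0.009 m and contact force between check_plate and the fingers below 0.1 N and linear speed of check_plate below 0.02 m/s and velocity of joint needle between -0.1 and 0.1 rad/s), for 0.3 s.
At the end, for the whole second after the job is handed in: The check plate lies flat (within 0.08 rad) on the pan, its centre of mass within 30 mm of the pan's centre, released and at rest, and the zero mark is within 3 mm of the needle's tip seen from above, the bezel at rest (angle between the x axis of check_plate and the z axis of scale, either way round below 0.08 rad and horizontal distance between plate_mid and pan_top below 0.03 m and z of plate_mid in the frame of pan_top between 0 and 0.009 m and contact force between check_plate and the fingers below 0.1 N and linear speed of check_plate below 0.02 m/s and horizontal distance between zero_mark and needle_tip below 0.003 m and velocity of joint bezel between -0.05 and 0.05 rad/s); the robot touches nothing.
It fails at once if a bystander (cell, meter, can, jar, tool or tray) was shifted by more than 25 mm (distance of any of multimeter, cleaner, bolt_jar, wrench, driver, link_tray, cell_a, cell_b from where it was at the start of the episode above 0.025 m).
It fails at once if the pan was driven down hard, near its stop, not loaded gently (value of joint needle above 2.45 rad).
It also fails if it takes over 72 s, if anything falls off the work surface, if the arm or the gripper's body presses on something with over 40 N, if the wrist force passes 120 N, or if a joint passes its speed limit or range.

## Working session

There is one attempt and no reset: what is moved stays moved. The work goes in short steps, Python scripts to look and compute and a tool call to move; the robot and the scene stay as the last step left them, time stands still between calls to the robot, and variables do not carry over. Pictures are saved under pics/ and viewed, at most 10 in all, crops included, and the job is handed in when it is done.

```bash
ls; mkdir -p pics; python3 - <<'E'
from plant import manip
import cv2,json
import numpy as np
for n in ["top","scene"]:
    f=manip.grab_frame(n); cv2.imwrite(f"pics/{n}0.png",f[:,:,::-1]); np.save(f"{n}0.npy",f)
    print(n,manip.camera_params(n))
print(manip.camera_params("wrist"));print(manip.state())
E
```

```text
pics
plant.py
top {'intrinsics': array([[570.12902236,   0.        , 318.89371325],
       [  0.        , 570.12902236, 247.96575451],
       [  0.        ,   0.        ,   1.        ]]), 'xyz': array([ 0.28615727, -0.02279825,  1.22948129]), 'orientation': array([-0.07477177,  0.72879334, -0.67681844,  0.07201555])}
scene {'intrinsics': array([[512.99841993,   0.        , 311.96788316],
       [  0.        , 512.99841993, 240.3582283 ],
       [  0.        ,   0.        ,   1.        ]]), 'xyz': array([0.85453037, 0.52462093, 0.78677831]), 'orientation': array([-0.10148348,  0.26053621,  0.89864611, -0.33801946])}
{'intrinsics': array([[385.92338544,   0.        , 325.48215036],
       [  0.        , 385.92338544, 239.90037078],
       [  0.        ,   0.        ,   1.        ]]), 'xyz': array([0.10965099, 0.62097832, 0.37188315]), 'orientation': array([0.12560587, 0.79545377, 0.58572564, 0.09166204])}
{'time': 0.1, 'joint_pos': array([ 1.15000220e+00,  5.32838009e-02,  1.61414950e+00,  1.78455280e-05,
        1.47598404e+00, -1.19015348e-01]), 'joint_vel': array([-5.41776945e-05, -2.57256679e-03, -3.95133549e-03, -3.03094024e-03,
       -1.08851420e-03,  6.61748371e-05]), 'joint_efforts': array([-9.55186406e-04, -3.94902813e+01, -3.71363282e+01, -1.58630642e-04,
        3.94960211e-03, -5.41844670e-06]), 'tool_pos': array([0.18553748, 0.59624417, 0.23019461]), 'tool_rot': array([-2.51827285e-04,  1.50318255e-01,  9.88637239e-01, -8.76945027e-04]), 'contact_force': array([0.36357816, 0.05293265, 0.60848961]), 'ft_torque': array([0.0007193 , 0.00258992, 0.03132568]), 'grasp_force': 0.0, 'gripper_width': 0.999804891503845}
```

View pics/top0.png

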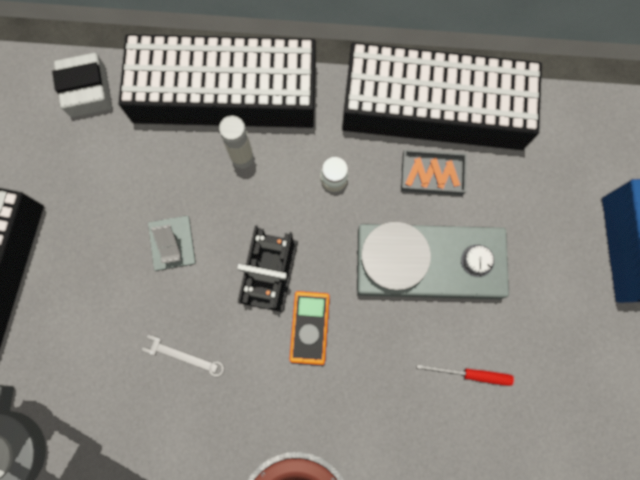

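View pics/scene0.png

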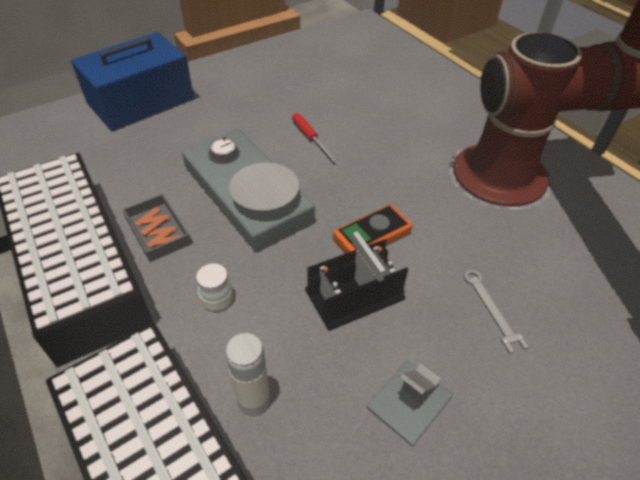

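```bash
cat > h.py <<'E'
import numpy as np,cv2
from scipy.spatial.transform import Rotation as R
def rot(q): return R.from_quat([q[1],q[2],q[3],q[0]]).as_matrix()
def ray(c,uv):
    K=c["intrinsics"];d=np.linalg.inv(K)@np.r_[uv,1.];return np.array(c["xyz"]),rot(c["orientation"])@d
def onplane(c,uv,z):
    o,d=ray(c,uv);return o+d*(z-o[2])/d[2]
def proj(c,p):
    q=c["intrinsics"]@(rot(c["orientation"]).T@(np.array(p)-c["xyz"]));return q[:2]/q[2]
def rect(c,m,z):
    """minAreaRect on plane of biggest blob"""
    cs,_=cv2.findContours(m.astype(np.uint8),cv2.RETR_EXTERNAL,cv2.CHAIN_APPROX_NONE)
    k=max(cs,key=cv2.contourArea)[:,0]
    p=np.array([onplane(c,u,z)[:2] for u in k])
    return cv2.minAreaRect((p*1000).astype(np.float32)),cv2.contourArea(k)
E
python3 - <<'E'
from h import *
a=cv2.imread("pics/top0.png");s=cv2.imread("pics/scene0.png")
r=lambda i,x,y,w,h,W,H:cv2.resize(i[y:y+h,x:x+w],(W,H),interpolation=cv2.INTER_CUBIC)
top=np.hstack([r(a,140,205,65,75,347,400),r(a,225,220,80,100,320,400)])
bot=np.hstack([r(a,350,215,165,90,367,200),r(s,360,350,100,100,200,200),r(s,300,220,115,110,100,200)])
cv2.imwrite("pics/c1.png",np.vstack([top,bot]))
E
```

```text
(no output)
```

View pics/c1.png

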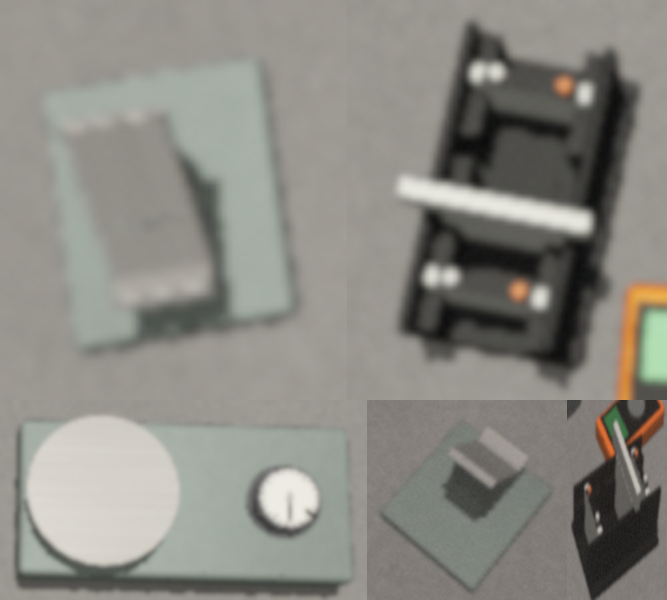

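The top view shows the rest at about (170,243) px and the rack at (267,270), with the plate in its third slot from the top at (262,271). The cells stand in the outer slots. The pan is at (397,257) and the dial at (480,260), with the needle pointing down and the zero mark to the lower right. Next I'll measure them.

```bash
python3 - <<'E'
from h import *
from plant import manip
c=manip.camera_params("top")
a=cv2.imread("pics/top0.png").astype(int);hsv=cv2.cvtColor(a.astype(np.uint8),cv2.COLOR_BGR2HSV)
V=a.sum(2)/3
def win(m,x,y,w,h):
    o=np.zeros(m.shape,bool);o[y:y+h,x:x+w]=m[y:y+h,x:x+w];return o
print("plate head",rect(c,win(V>150,232,255,60,30),.120))
print("rack dark .082",rect(c,win(V<60,232,220,70,100),.082), rect(c,win(V<75,232,220,70,100),.082))
g=(a[...,1]-a[...,2]>8)
print("rest",rect(c,cv2.morphologyEx(win(g,140,205,65,75).astype(np.uint8),cv2.MORPH_CLOSE,np.ones((15,15))),.010))
print("scale",rect(c,cv2.morphologyEx(win(g,345,215,175,90).astype(np.uint8),cv2.MORPH_CLOSE,np.ones((25,25))),.055))
m=win(V>150,355,215,90,85)
cs,_=cv2.findContours(m.astype(np.uint8),cv2.RETR_EXTERNAL,cv2.CHAIN_APPROX_NONE);k=max(cs,key=cv2.contourArea)
e=cv2.fitEllipse(k);print("pan",e,onplane(c,e[0],.092))
m=win(V>150,460,240,40,40)
m=cv2.morphologyEx(m.astype(np.uint8),cv2.MORPH_CLOSE,np.ones((9,9)))
cs,_=cv2.findContours(m,cv2.RETR_EXTERNAL,cv2.CHAIN_APPROX_NONE);k=max(cs,key=cv2.contourArea)
e=cv2.fitEllipse(k);print("dial",e,onplane(c,e[0],.073))
# cells' terminals and rest steel ends
for n,u in dict(t1=(350+0,0),).items(): pass
P=lambda x,y,z:print(np.round(onplane(c,(x,y),z),4))
for x,y in [(477,72),(497,72),(564,85),(586,94),(433,275),(452,275),(519,290),(541,297)]: P(225+(x-347)/4-.4,220+y/4-.4,.089)
E
```

```text
plate head (((471.9774169921875, 104.82795715332031), (107.59042358398438, 22.697616577148438), 83.26924896240234), 269.0)
rack dark .082 (((428.48431396484375, 94.44322204589844), (91.24771118164062, 66.86721801757812), 85.42377471923828), 402.5) (((475.920654296875, 89.076416015625), (95.44495391845703, 163.4575958251953), 82.97122955322266), 1652.0)
rest (((531.412353515625, 313.8271484375), (104.23008728027344, 82.64241027832031), 15.456221580505371), 503.0)
scale (((528.2415771484375, -301.2349853515625), (142.21180725097656, 199.8662567138672), 2.2987759113311768), 5067.5)
pan ((403.1216735839844, 253.12841796875), (71.6634521484375, 102.73029327392578), 112.28021240234375) [ 0.52787281 -0.18125924  0.092     ]
dial ((479.5, 259.5), (46.15950012207031, 46.15950012207031), 0.0) [ 0.53020572 -0.34197877  0.073     ]
[0.5387 0.1186 0.089 ]
[0.5395 0.1084 0.089 ]
[0.5353 0.0735 0.089 ]
[0.5314 0.0619 0.089 ]
[0.4327 0.1307 0.089 ]
[0.4334 0.1211 0.089 ]
[0.4284 0.0868 0.089 ]
[0.4257 0.0755 0.089 ]
```

The manual's scale: shifts go in shares of 62.5 mm and turns go in shares of 4 rad. Converting my numbers, -0.041 m is -0.656, -0.002 m is -0.032.

```bash
cat >> h.py <<'E'
def T(st): return np.array(st["tool_pos"]),rot(st["tool_rot"])
def delta(st,p,M=None):
    """tool-frame shift and rotvec to go to world p, orientation M"""
    q,A=T(st);M=A if M is None else M
    print("shift",np.round(A.T@(np.array(p)-q),4),"then rot",np.round(R.from_matrix(A.T@M).as_rotvec(),3),"| shift after rot",np.round(M.T@(np.array(p)-q),4))
def snap(n):
    from plant import manip
    c=manip.camera_params("wrist");f=manip.grab_frame("wrist")[:,:,::-1].copy()
    cv2.imwrite(f"pics/{n}.png",f);np.save(f"{n}.npy",c,allow_pickle=True);return c,f
E
```

Emit:
shift_gripper(offsets="1,-0.656,-0.624,-0.032,0,0,0 | 1,-0.656,-0.624,-0.032,0,0,0 | 1,-0.656,-0.624,-0.032,0,0,0 | 1,-0.656,-0.624,-0.032,0,0,0 | 1,-0.656,-0.624,-0.032,0,0,0")

```text
time: 0.72
tool_pos: [0.3239, 0.3479, 0.2409]
tool_rot: [-0.0, 0.15, 0.989, -0.0]
contact_force: [0.4, -0.2, 0.0]
gripper_width: 0.997
grasp_force: 0.0
```

Emit:
shift_gripper(offsets="1,-0.656,-0.624,-0.032,0,0,0 | 1,-0.656,-0.624,-0.032,0,0,0 | 1,-0.656,-0.624,-0.032,0,0,0 | 1,-0.656,-0.624,-0.032,0,0,0 | 1,-0.656,-0.624,-0.032,0,0,0")

```text
time: 1.35
tool_pos: [0.4617, 0.1007, 0.2511]
tool_rot: [-0.0, 0.15, 0.989, 0.0]
contact_force: [0.6, 1.4, 0.4]
gripper_width: 1.003
grasp_force: 0.0
```

Emit:
shift_gripper(offsets="1,0,0,0,0,0,0.0435 | 1,0,0,0,0,0,0.0435 | 1,0,0,0,0,0,0.0435 | 1,0,0,0,0,0,0.0435 | 1,0,0,0,0,0,0.0435")

```text
time: 1.98
tool_pos: [0.461, 0.1024, 0.2507]
tool_rot: [-0.0, 0.555, 0.832, -0.0]
contact_force: [-0.8, 0.0, -1.1]
gripper_width: 0.997
grasp_force: 0.0
```

Emit:
shift_gripper(offsets="1,0,0,0,0,0,0.0435 | 1,0,0,0,0,0,0.0435 | 1,0,0,0,0,0,0.0435 | 0.4,0,0,0,0,0,0 | 0.4,0,0,0,0,0,0")

```text
time: 2.6
tool_pos: [0.4612, 0.1025, 0.251]
tool_rot: [-0.0, 0.748, 0.663, -0.0]
contact_force: [0.1, -0.3, 0.3]
gripper_width: 0.609
grasp_force: 0.0
```

```bash
python3 -c "
from h import *
c,f=snap('w1');print(c)"
```

```text
{'intrinsics': array([[385.92338544,   0.        , 325.48215036],
       [  0.        , 385.92338544, 239.90037078],
       [  0.        ,   0.        ,   1.        ]]), 'xyz': array([0.47020227, 0.1819686 , 0.39270445]), 'orientation': array([ 0.15543828,  0.98601206, -0.05932177, -0.01000419])}
```

View pics/w1.png

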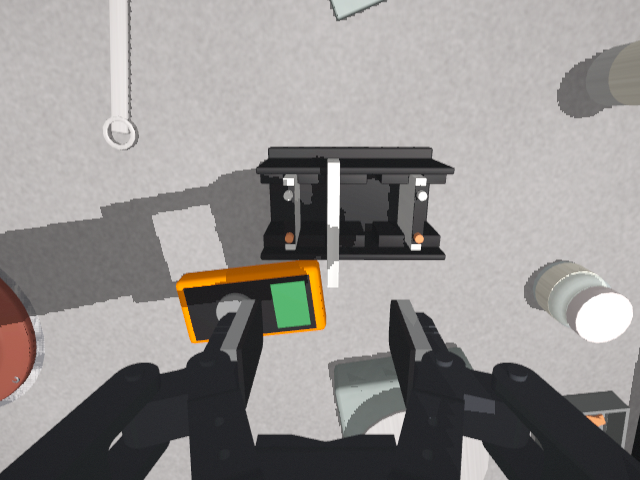

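The wrist view shows the plate's head as a white bar from (333,158) to (333,287) px. It sits in the second slot from the left, with the cells in the outer slots.

```bash
python3 - <<'E'
from h import *
from plant import manip
c=np.load('w1.npy',allow_pickle=True).item();f=cv2.imread('pics/w1.png')
m=(f.min(2)>215);o=np.zeros_like(m);o[140:300,315:350]=m[140:300,315:350]
r,_=rect(c,o,.120);print(r)
b=cv2.boxPoints(r);print(b)
ct=manip.camera_params("top");a=cv2.imread('pics/top0.png')
m=(a.min(2)>170);o=np.zeros_like(m);o[255:285,232:292]=m[255:285,232:292]
r2,_=rect(ct,o,.12);print(r2)
cx,cy=r[0];e=sorted([(np.linalg.norm(b[i]-b[i-1]),i) for i in range(2)]);i=e[1][1];w=b[i]-b[i-1];w=w/np.linalg.norm(w)
if w[1]<0:w=-w
y=np.array([w[1],-w[0],0]);z=np.array([0,0,-1.]);M=np.c_[np.cross(y,z),y,z]
print("w",w);delta(manip.state(),[cx/1000,cy/1000,.150],M)
E
```

```text
((468.94482421875, 126.7028579711914), (46.439842224121094, 7.872644901275635), 83.21749877929688)
[[462.29376 104.11032]
 [470.11133 103.18056]
 [475.5959  149.2954 ]
 [467.77832 150.22516]]
((466.375732421875, 100.58821868896484), (97.06314849853516, 10.54061222076416), 83.11134338378906)
w [0.11810029 0.9930017 ]
shift [0.025  0.0048 0.1011] then rot [-0.     0.    -0.003] | shift after rot [0.025  0.0048 0.1011]
```

Converted, 0.04 m is 0.64, 0.005 m is 0.08.

Emit:
shift_gripper(offsets="0.4,-0.032,0.08,0.64,0,0,0 | 0.4,0,0,0.64,0,0,0 | 0.4,0,0,0.64,0,0,0 | 0.4,0,0,0.32,0,0,0 | 0.4,0,0,0.24,0,0,0")

```text
time: 3.28
tool_pos: [0.4656, 0.0999, 0.0951]
tool_rot: [-0.0, 0.749, 0.663, -0.0]
contact_force: [-0.5, 0.7, -0.1]
gripper_width: 0.399
grasp_force: 0.0
```

Emit:
shift_gripper(offsets="0,0,0,0,0,0,0 | 0,0,0,0,0,0,0 | 0,0,0,0,0,0,0 | 0,0,0,0,0,0,0")

```text
time: 3.78
tool_pos: [0.4663, 0.0999, 0.0968]
tool_rot: [0.0, 0.749, 0.662, 0.0]
contact_force: [0.6, 0.2, -2.2]
gripper_width: 0.093
grasp_force: 61.1
```

Emit:
shift_gripper(offsets="0,0,0,-0.24,0,0,0 | 0,0,0,-0.48,0,0,0 | 0,0,0,-0.64,0,0,0 | 0,0,0,-0.64,0,0,0 | 0,0,0,-0.64,0,0,0")

```text
time: 4.4
tool_pos: [0.4659, 0.0999, 0.2639]
tool_rot: [0.0, 0.749, 0.662, 0.001]
contact_force: [1.3, 0.3, -2.5]
gripper_width: 0.092
grasp_force: 60.8
```

Converted, 0.04 m is 0.64, -0.01 m is -0.16.

Emit:
shift_gripper(offsets="0,0.64,0.08,-0.16,0,0,0 | 0,0.64,0.08,-0.16,0,0,0 | 0,0.64,0.08,0,0,0,0 | 0,0,0,0,0,0,0")

```text
time: 4.9
tool_pos: [0.4957, 0.2191, 0.2824]
tool_rot: [-0.0, 0.748, 0.664, 0.0]
contact_force: [0.4, -0.2, -2.3]
gripper_width: 0.091
grasp_force: 60.8
```

```bash
python3 -c "
from h import *
c,f=snap('w2');print(c['xyz'])"
```

```text
[0.50452389 0.29850303 0.42412109]
```

View pics/w2.png

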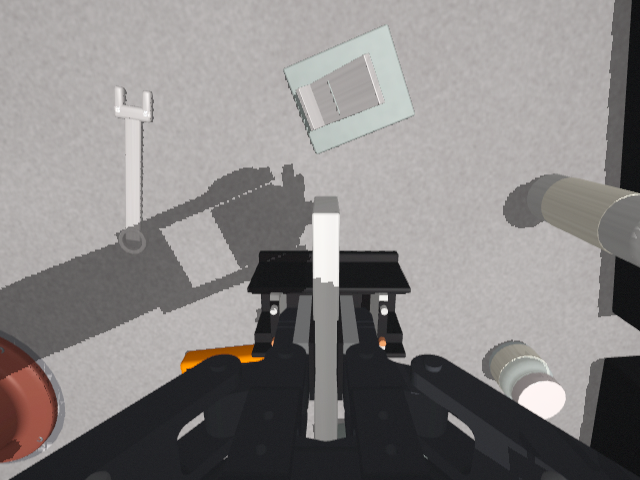

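The wrist view shows the rest's foot with corners at (284,70), (387,25), (413,113) and (317,153) px. Its ledge is on the left near (305,110), and the face rises to the right.

```bash
python3 - <<'E'
from h import *
from plant import manip
c=np.load('w2.npy',allow_pickle=True).item();f=cv2.imread('pics/w2.png').astype(int)
m=(f[...,1]-f[...,2]>5);m[170:]=0;m[:,:270]=0;m[:,430:]=0
m=cv2.morphologyEx(m.astype(np.uint8),cv2.MORPH_OPEN,np.ones((3,3)))
r,_=rect(c,m,.010);print(r);b=cv2.boxPoints(r)
e=[b[1]-b[0],b[2]-b[1]];x=max(e,key=np.linalg.norm);x/=np.linalg.norm(x);x=x if x[0]>0 else -x
X=np.r_[x,0];Y=np.array([-x[1],x[0],0]);o=np.r_[np.array(r[0])/1000,0]-.005*X
C=o-.03*X+np.array([0,0,.035])
print("x",x,np.degrees(np.arctan2(x[1],x[0])),"origin",o,"corner",C,proj(c,C+.02*Y),proj(c,C-.02*Y))
s=np.radians(50);u=X*np.cos(s)+np.array([0,0,np.sin(s)])
print("face top",proj(c,C+.075*u+.02*Y),proj(c,C+.075*u-.02*Y))
np.savez("rest.npz",C=C,X=X,Y=Y,u=u)
E
```

```text
((531.185546875, 317.810546875), (108.87567901611328, 89.03026580810547), 14.509763717651367)
x [0.96810496 0.25054502] 14.509765 origin [0.52634502 0.31655782 0.        ] corner [0.49730187 0.30904147 0.035     ] [308.84883709  83.74703543] [324.42694795 125.20613622]
face top [362.96648904  53.83378453] [379.55805643 104.34347033]
```

```bash
python3 - <<'E'
from h import *
from plant import manip
d=np.load("rest.npz");C,X,Y,u=[d[k] for k in "CXYu"];n=np.cross(u,Y);n=n if n[2]>0 else -n
z=-u;M=np.c_[Y,np.cross(z,Y),z]
st=manip.state();O=C+.0055*n+u*.0848
delta(st,O+.03*u+.01*n,M);delta(st,O,M);np.savez("lean.npz",M=M,O=O,n=n)
print(O)
E
```

```text
shift [0.1134 0.0484 0.1491] then rot [ 0.69  -0.13  -0.359] | shift after rot [0.0878 0.1621 0.0586]
shift [0.1091 0.0376 0.1785] then rot [ 0.69  -0.13  -0.359] | shift after rot [0.0878 0.1721 0.0886]
[0.54599285 0.32164267 0.1034959 ]
```

Converted, 0.04 m is 0.64, 0.03 m is 0.48.

Emit:
shift_gripper(offsets="0,0.64,0.32,0,0,0,0 | 0,0.64,0.32,0,0,0,0 | 0,0.48,0.16,0,0,0,0")

```text
time: 5.32
tool_pos: [0.5596, 0.3201, 0.2817]
tool_rot: [0.0, 0.75, 0.662, -0.0]
contact_force: [0.6, 0.6, -2.1]
gripper_width: 0.089
grasp_force: 60.8
```

Emit:
shift_gripper(offsets="0,0,0,0,0.0345,-0.0065,-0.018 | 0,0,0,0,0.0345,-0.0065,-0.018 | 0,0,0,0,0.0345,-0.0065,-0.018 | 0,0,0,0,0.0345,-0.0065,-0.018 | 0,0,0,0,0.0345,-0.0065,-0.018")

```text
time: 5.95
tool_pos: [0.5597, 0.3189, 0.2824]
tool_rot: [-0.211, 0.575, 0.743, -0.271]
contact_force: [-0.1, 0.8, -2.1]
gripper_width: 0.089
grasp_force: 60.9
```

Emit:
shift_gripper(offsets="0,0,0,0,0,0,0")

```text
time: 6.08
tool_pos: [0.5596, 0.3192, 0.2779]
tool_rot: [-0.211, 0.576, 0.742, -0.271]
contact_force: [0.0, -0.5, -2.7]
gripper_width: 0.089
grasp_force: 60.9
```

```bash
cat > go.py <<'E'
from h import *
from plant import manip
d=np.load("lean.npz");M,O,n=d["M"],d["O"],d["n"]
st=manip.state();u=-M[:,2]
delta(st,O+.03*u+.01*n,M);delta(st,O,M)
E
python3 go.py
```

```text
shift [0.0058 0.0928 0.1115] then rot [-0.003 -0.002 -0.003] | shift after rot [0.0058 0.0925 0.1117]
shift [0.0058 0.1029 0.1414] then rot [-0.003 -0.002 -0.003] | shift after rot [0.0058 0.1025 0.1417]
```

Converted, 0.03 m is 0.48, 0.024 m is 0.384.

Emit:
shift_gripper(offsets="0,0.032,0.384,0.48,0,0,0 | 0,0.032,0.384,0.48,0,0,0 | 0,0.032,0.368,0.48,0,0,0 | 0,0,0.352,0.352,0,0,0 | 0,0,0,0,0,0,0")

```text
time: 6.7
tool_pos: [0.5552, 0.3248, 0.1342]
tool_rot: [-0.21, 0.576, 0.742, -0.271]
contact_force: [-0.6, -0.5, -2.4]
gripper_width: 0.09
grasp_force: 60.8
```

```bash
python3 go.py
python3 -c "
from h import *
c,f=snap('w3')"
```

```text
shift [-0.0008  0.0023 -0.0002] then rot [-0.003 -0.001 -0.002] | shift after rot [-0.0008  0.0023 -0.0002]
shift [-0.0008  0.0124  0.0298] then rot [-0.003 -0.001 -0.002] | shift after rot [-0.0008  0.0123  0.0298]
```

View pics/w3.png

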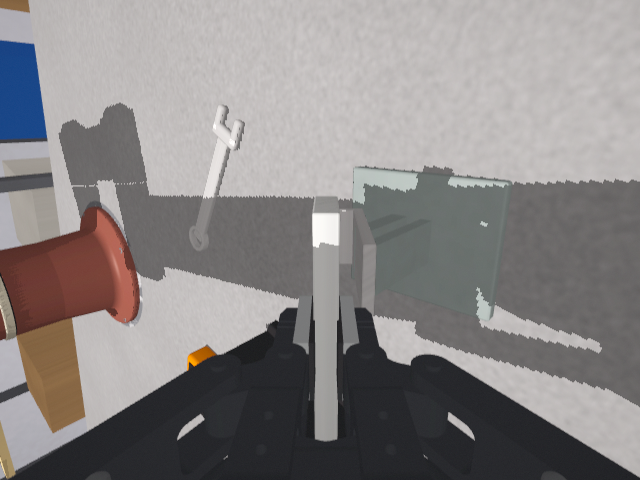

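The plate hangs parallel to the rest's face near (365,270) px with a small gap, so I'll move in.

Converted, 0.012 m is 0.192, 0.01 m is 0.16.

Emit:
shift_gripper(offsets="0,0,0.032,0.192,0,0,0 | 0,0,0.048,0.16,0,0,0 | 0,0,0.032,0.08,0,0,0 | 0,0,0.032,0.032,0,0,0 | 0,0,0,0,0,0,0")

```text
time: 7.38
tool_pos: [0.5451, 0.3231, 0.1075]
tool_rot: [-0.21, 0.575, 0.743, -0.27]
contact_force: [-1.0, -0.1, -2.0]
gripper_width: 0.089
grasp_force: 60.9
```

```bash
python3 go.py
```

```text
shift [-0.0016 -0.007  -0.0272] then rot [-0.    -0.001 -0.   ] | shift after rot [-0.0016 -0.007  -0.0272]
shift [-0.0016  0.003   0.0028] then rot [-0.    -0.001 -0.   ] | shift after rot [-0.0016  0.003   0.0028]
```

Converted, 0.002 m is 0.032, 0.001 m is 0.016.

Emit:
shift_gripper(offsets="0,0,0.016,0.032,0,0,0 | 0,0,0.016,0.016,0,0,0 | 0,0,0,0,0,0,0")

```text
time: 7.75
tool_pos: [0.545, 0.3231, 0.1046]
tool_rot: [-0.21, 0.576, 0.743, -0.27]
contact_force: [0.9, 1.4, -0.0]
gripper_width: 0.088
grasp_force: 61.1
```

Emit:
shift_gripper(offsets="0,0,0.032,0,0,0,0 | 0,0,0,0,0,0,0")

```text
time: 8.0
tool_pos: [0.5466, 0.3234, 0.1033]
tool_rot: [-0.21, 0.576, 0.743, -0.27]
contact_force: [0.8, 0.0, 1.2]
gripper_width: 0.097
grasp_force: 61.3
```

Emit:
shift_gripper(offsets="0,0,0.016,0.016,0,0,0 | 0,0,0,0,0,0,0")

```text
time: 8.25
tool_pos: [0.5469, 0.3235, 0.103]
tool_rot: [-0.21, 0.576, 0.743, -0.27]
contact_force: [1.9, 0.4, 4.7]
gripper_width: 0.091
grasp_force: 62.0
```

```bash
python3 go.py
```

```text
shift [-0.0016 -0.0113 -0.0295] then rot [ 0.001 -0.002 -0.   ] | shift after rot [-0.0016 -0.0113 -0.0295]
shift [-0.0016 -0.0013  0.0005] then rot [ 0.001 -0.002 -0.   ] | shift after rot [-0.0016 -0.0013  0.0005]
```

Emit:
shift_gripper(offsets="0.3,0,0,0,0,0,0 | 0.3,0,0,0,0,0,0 | 0.3,0,0,0,0,0,0")

```text
time: 8.62
tool_pos: [0.546, 0.3232, 0.1009]
tool_rot: [-0.21, 0.575, 0.743, -0.27]
contact_force: [0.6, 0.2, -1.0]
gripper_width: 0.301
grasp_force: 0.0
```

Emit:
shift_gripper(offsets="0.3,0,0,-0.16,0,0,0 | 0.3,0,0,-0.48,0,0,0 | 0.5,0,-0.16,-0.8,0,0,0 | 1,0,-0.32,-0.8,0,0,0 | 1,0,-0.48,-0.8,0,0,0")

```text
time: 9.25
tool_pos: [0.6207, 0.3421, 0.2867]
tool_rot: [-0.21, 0.576, 0.743, -0.27]
contact_force: [0.7, 0.6, 0.4]
gripper_width: 0.902
grasp_force: 0.0
```

```bash
python3 - <<'E'
from h import *
from plant import manip
c,f=snap('w4'); d=np.load("rest.npz");C,X,Y,u=[d[k] for k in "CXYu"]
st=manip.state();print(st["time"],st["tool_pos"],st["joint_pos"])
f2=manip.grab_frame("scene")[:,:,::-1];f3=manip.grab_frame("top")[:,:,::-1]
cv2.imwrite("pics/t4.png",f3);cv2.imwrite("pics/s4.png",f2)
r=lambda i,x,y,w,h,W,H:cv2.resize(i[y:y+h,x:x+w],(W,H),interpolation=cv2.INTER_CUBIC)
cv2.imwrite("pics/c4.png",np.vstack([np.hstack([r(f2,340,320,120,120,300,300),r(f3,120,190,90,90,300,300)]),cv2.resize(f,(600,300))]))
E
```

```text
9.3 [0.62268174 0.34271731 0.29706496] [0.36858375 0.67213756 0.83759799 0.10273362 2.31163045 0.15822931]
```

View pics/c4.png

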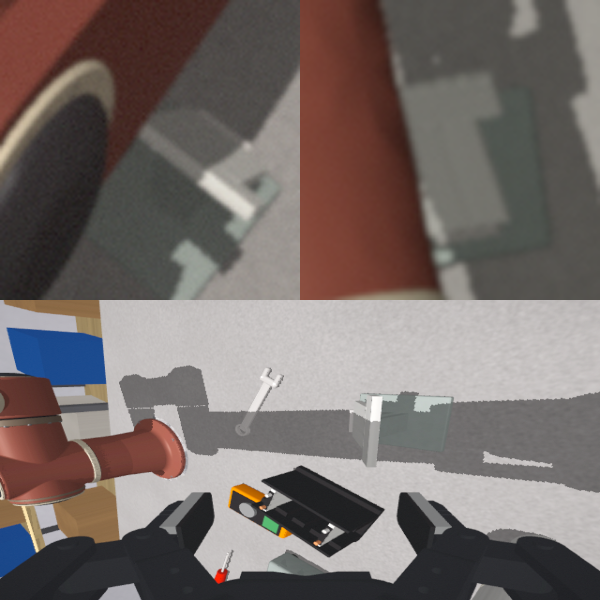

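The plate leans on the rest with its T head beyond the face. Next I'll plan the side grasp.

```bash
cat > go2.py <<'E'
from h import *
from plant import manip
d=np.load("rest.npz");C,X,Y,u=[d[k] for k in "CXYu"];n=np.load("lean.npz")["n"]
M=np.c_[u,-Y,-n];P=C+.057*u+.0045*n
st=manip.state()
delta(st,[.47,.30,.28],M);delta(st,P+.09*n,M);delta(st,P-.0114*n,M)
print(st["joint_pos"])
E
python3 go2.py
```

```text
shift [-0.0035 -0.1146  0.1092] then rot [-1.203  1.199  1.213] | shift after rot [-0.1105  0.0033 -0.1135]
shift [-0.0019 -0.0309  0.2224] then rot [-1.203  1.199  1.213] | shift after rot [-0.2227  0.0014 -0.0285]
shift [-0.002   0.0705  0.2234] then rot [-1.203  1.199  1.213] | shift after rot [-0.2227  0.0014  0.0729]
[0.36888843 0.67312968 0.84539399 0.10218478 2.30444957 0.15765711]
```

Converted, -0.038 m is -0.608, 0.036 m is 0.576, 0.101 rad / 4 = 0.0253.

Emit:
shift_gripper(offsets="1,0,-0.608,0.576,0,0,0 | 1,0,-0.608,0.576,0,0,0 | 1,0,-0.608,0.576,0,0,0 | 1,0,0,0,-0.025,0.025,0.0253 | 1,0,0,0,-0.025,0.025,0.0253")

```text
time: 10.02
tool_pos: [0.4674, 0.3031, 0.2747]
tool_rot: [-0.197, 0.691, 0.678, -0.155]
contact_force: [-0.0, -0.8, -0.1]
gripper_width: 1.001
grasp_force: 0.0
```

Emit:
shift_gripper(offsets="1,0,0,0,-0.025,0.025,0.0253 | 1,0,0,0,-0.025,0.025,0.0253 | 1,0,0,0,-0.025,0.025,0.0253 | 1,0,0,0,-0.025,0.025,0.0253 | 1,0,0,0,-0.025,0.025,0.0253")

```text
time: 10.65
tool_pos: [0.4681, 0.3026, 0.2751]
tool_rot: [-0.137, 0.878, 0.436, 0.143]
contact_force: [-0.5, 0.7, 0.2]
gripper_width: 0.999
grasp_force: 0.0
```

Emit:
shift_gripper(offsets="1,0,0,0,-0.025,0.025,0.0253 | 1,0,0,0,-0.025,0.025,0.0253 | 1,0,0,0,-0.025,0.025,0.0253 | 1,0,0,0,-0.025,0.025,0.0253 | 1,0,0,0,-0.025,0.025,0.0253")

```text
time: 11.28
tool_pos: [0.4676, 0.3014, 0.2732]
tool_rot: [-0.055, 0.906, 0.131, 0.399]
contact_force: [0.1, -0.1, -0.5]
gripper_width: 1.002
grasp_force: 0.0
```

```bash
python3 go2.py
```

```text
shift [ 0.0063  0.002  -0.0032] then rot [-0.02   0.043  0.024] | shift after rot [ 0.0065  0.0019 -0.0029]
shift [-0.1021 -0.0009  0.0865] then rot [-0.02   0.043  0.024] | shift after rot [-0.1057  0.      0.0821]
shift [-0.0978  0.0012  0.1878] then rot [-0.02   0.043  0.024] | shift after rot [-0.1057  0.      0.1835]
[ 0.53167261 -0.62335601  2.23803732 -0.27909813  0.73281076  1.9457399 ]
```

Converted, -0.036 m is -0.576, -0.035 m is -0.56, 0.043 rad / 4 = 0.0108.

Emit:
shift_gripper(offsets="1,0,0,0,-0.005,0.0108,0.006 | 1,-0.56,0,0.432,0,0,0 | 1,-0.56,0,0.432,0,0,0 | 1,-0.576,0,0.448,0,0,0 | 1,0,0,0,0,0,0")

```text
time: 11.9
tool_pos: [0.4601, 0.2982, 0.1338]
tool_rot: [-0.051, 0.901, 0.117, 0.414]
contact_force: [0.4, -0.5, 0.6]
gripper_width: 0.998
grasp_force: 0.0
```

```bash
python3 go2.py
python3 -c "
from h import *
c,f=snap('w5')"
```

```text
shift [ 0.1174  0.0014 -0.0878] then rot [0.001 0.012 0.005] | shift after rot [ 0.1184  0.0007 -0.0863]
shift [ 0.0062 -0.0011 -0.0014] then rot [0.001 0.012 0.005] | shift after rot [ 0.0062 -0.0012 -0.0014]
shift [ 0.0074 -0.0012  0.1   ] then rot [0.001 0.012 0.005] | shift after rot [ 0.0062 -0.0012  0.1   ]
[ 0.55489083 -0.46759412  2.39498504 -0.5624176   0.43754864  2.28446842]
```

View pics/w5.png

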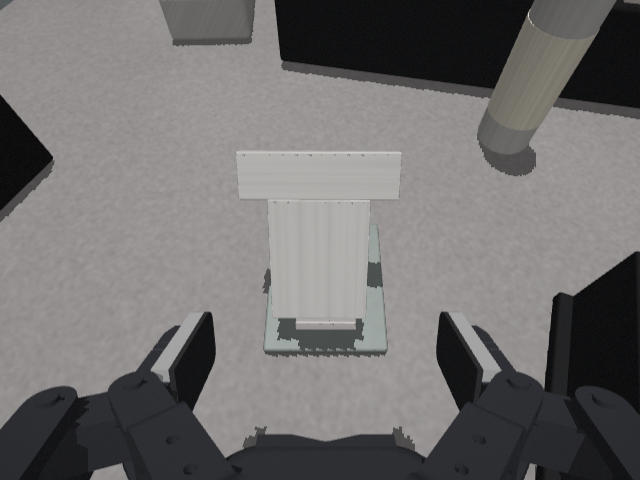

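The plate leans squarely. Its head spans (237,152)–(401,199) px and its stem runs from (270,200)–(369,200) down to (273,319)–(366,319), between the open fingers.

```bash
python3 - <<'E'
from h import *
d=np.load("rest.npz");C,X,Y,u=[d[k] for k in "CXYu"];n=np.load("lean.npz")["n"]
c=np.load('w5.npy',allow_pickle=True).item()
for uv in [(237,152),(401,152),(237,199),(401,199),(270,200),(369,200),(273,319),(366,319)]:
    o,dd=ray(c,uv);P=o+dd*(((C+.009*n-o)@n)/(dd@n));q=P-C
    print(uv,"along",round(q@u,4),"side",round(q@Y,4))
E
```

```text
(237, 152) along 0.1073 side 0.051
(401, 152) along 0.1078 side -0.0429
(237, 199) along 0.0799 side 0.0529
(401, 199) along 0.0804 side -0.0447
(270, 200) along 0.0794 side 0.0333
(369, 200) along 0.0797 side -0.0257
(273, 319) along -0.001 side 0.0346
(366, 319) along -0.0007 side -0.027
```

Converted, 0.03 m is 0.48, -0.005 m is -0.08, 0.012 rad / 4 = 0.003.

Emit:
shift_gripper(offsets="1,0,0,0,0,0.003,0.0013 | 1,0.096,-0.08,0.48,0,0,0 | 1,0,0,0.48,0,0,0 | 1,0,0,0.32,0,0,0 | 1,0,0,0.16,0,0,0")

```text
time: 12.58
tool_pos: [0.5354, 0.3246, 0.0912]
tool_rot: [-0.056, 0.896, 0.113, 0.426]
contact_force: [-0.1, 0.2, 0.8]
gripper_width: 1.0
grasp_force: 0.0
```

Emit:
shift_gripper(offsets="1,0,0,0.128,0,0,0 | 1,0,0,0,0,0,0")

```text
time: 12.82
tool_pos: [0.5401, 0.3257, 0.085]
tool_rot: [-0.056, 0.896, 0.113, 0.425]
contact_force: [0.1, 1.2, -0.2]
gripper_width: 1.002
grasp_force: 0.0
```

```bash
python3 go2.py
```

```text
shift [ 0.1041  0.0067 -0.1809] then rot [-0.002 -0.013 -0.003] | shift after rot [ 0.1017  0.0073 -0.1823]
shift [-0.0093  0.0052 -0.0974] then rot [-0.002 -0.013 -0.003] | shift after rot [-0.0106  0.0054 -0.0973]
shift [-0.0106  0.0055  0.0039] then rot [-0.002 -0.013 -0.003] | shift after rot [-0.0106  0.0054  0.0041]
[ 0.51191612 -0.11634488  2.23577204 -0.92071487  0.24882592  2.64499454]
```

The manual's scale: shifts go in shares of 62.5 mm and turns go in shares of 4 rad. Converting my numbers, -0.005 m is -0.08, 0.002 m is 0.032, -0.013 rad / 4 = -0.0033.

Emit:
shift_gripper(offsets="1,-0.08,0,0.032,0,-0.0033,-0.0008 | 1,-0.08,0,0.032,0,0,0 | 1,0,0,0,0,0,0 | 1,0,0,0,0,0,0")

```text
time: 13.32
tool_pos: [0.5359, 0.3246, 0.0736]
tool_rot: [-0.054, 0.899, 0.115, 0.418]
contact_force: [0.8, 0.2, 0.7]
gripper_width: 0.999
grasp_force: 0.0
```

```bash
python3 go2.py
```

```text
shift [ 0.1128  0.0069 -0.1864] then rot [-0.002  0.002  0.001] | shift after rot [ 0.1131  0.0073 -0.1863]
shift [ 0.0007  0.0051 -0.1013] then rot [-0.002  0.002  0.001] | shift after rot [ 0.0009  0.0054 -0.1013]
shift [0.0009 0.0054 0.0001] then rot [-0.002  0.002  0.001] | shift after rot [0.0009 0.0054 0.0001]
[ 0.51276627 -0.10202302  2.24043146 -0.92899559  0.2448772   2.65389523]
```

Converted, 0.0015 m is 0.024.

Emit:
shift_gripper(offsets="1,0,0.024,0,0,0,0 | 0,0,0,0,0,0,0 | 0,0,0,0,0,0,0 | 0,0,0,0,0,0,0 | 0,0,0,0,0,0,0")

```text
time: 13.95
tool_pos: [0.5361, 0.323, 0.0736]
tool_rot: [-0.054, 0.899, 0.115, 0.418]
contact_force: [-7.4, -2.2, 5.7]
gripper_width: 0.707
grasp_force: 62.0
```

```bash
python3 -c "
from plant import manip;print(manip.state())"
```

```text
{'time': 13.95, 'joint_pos': array([ 0.50955865, -0.10404676,  2.24221869, -0.92400419,  0.24341491,
        2.64723186]), 'joint_vel': array([ 0.00079792, -0.0007113 ,  0.00054567,  0.00011893,  0.00052699,
        0.00015079]), 'joint_efforts': array([ -0.89753883, -23.67187858, -31.47787929,  -0.57075245,
        -1.48502849,  -0.08016628]), 'tool_pos': array([0.5361188 , 0.3229886 , 0.07359985]), 'tool_rot': array([-0.05395581,  0.89934093,  0.11497087,  0.41839737]), 'contact_force': array([-7.43388196, -2.23580632,  5.67826418]), 'ft_torque': array([-0.17466077,  0.32724589, -0.25904408]), 'grasp_force': 61.98856830596924, 'gripper_width': 0.7073616116124797}
```

Converted, 0.04 m is 0.64, -0.03 m is -0.48.

Emit:
shift_gripper(offsets="0,0,0,-0.32,0,0,0 | 0,0,0,-0.48,0,0,0 | 0,0.48,0,-0.48,0,0,0 | 0,0.64,0,-0.48,0,0,0 | 0,0.64,0,-0.48,0,0,0")

```text
time: 14.58
tool_pos: [0.5002, 0.3133, 0.2473]
tool_rot: [-0.054, 0.9, 0.115, 0.417]
contact_force: [1.0, 0.8, -1.4]
gripper_width: 0.704
grasp_force: 69.7
```

```bash
python3 - <<'E'
from h import *
from plant import manip
print(manip.state()["joint_pos"])
c=manip.camera_params("top");a=cv2.imread("pics/top0.png").astype(int)
# scale body: greenish
g=(a[...,1]-a[...,2]>8);o=np.zeros(g.shape,np.uint8);o[215:305,345:520]=g[215:305,345:520]
pts=np.argwhere(o)[:,::-1]
print("extent",pts.min(0),pts.max(0))
for z in (.055,):
    h=cv2.convexHull(pts.astype(np.int32))[:,0];p=np.array([onplane(c,q,z)[:2]*1000 for q in h],np.float32);print("scale",cv2.minAreaRect(p))
# pan: low saturation bright
V=a.min(2);print(V[257,385:430:8],a[257,350:365].tolist()[::4],V[225:300:6,397])
for th in (120,130,140,150):
    m=np.zeros(V.shape,np.uint8);m[215:300,355:440]=((V>th)&(a[...,1]-a[...,2]<7))[215:300,355:440]
    m=cv2.morphologyEx(m,cv2.MORPH_OPEN,np.ones((5,5)))
    cs,_=cv2.findContours(m,cv2.RETR_EXTERNAL,cv2.CHAIN_APPROX_NONE);k=max(cs,key=cv2.contourArea);e=cv2.fitEllipse(k);print(th,e,onplane(c,e[0],.092))
    m=np.zeros(V.shape,np.uint8);m[240:280,460:500]=(V>th)[240:280,460:500]
    m=cv2.morphologyEx(m,cv2.MORPH_CLOSE,np.ones((5,5)))
    cs,_=cv2.findContours(m,cv2.RETR_EXTERNAL,cv2.CHAIN_APPROX_NONE);k=max(cs,key=cv2.contourArea);e=cv2.fitEllipse(cv2.convexHull(k));print("  dial",e,onplane(c,e[0],.074))
E
```

```text
[ 0.53254213 -0.49967407  2.21793738 -0.37363194  0.6080018   2.06453857]
extent [359 225] [506 294]
scale ((525.804931640625, -247.70407104492188), (142.706298828125, 307.2134704589844), 2.5556442737579346)
[204 202 201 200 199 199] [[147, 153, 156], [147, 153, 156], [104, 112, 107], [189, 197, 197]] [196 198 202 200 202 203 203 205 206 203 202  85  72]
120 ((396.3529968261719, 247.13995361328125), (80.88033294677734, 83.34807586669922), 80.97190856933594) [ 0.53930797 -0.16693977  0.092     ]Traceback (most recent call last):
  File "<stdin>", line 19, in <module>
cv2.error: OpenCV(4.12.0) /io/opencv/modules/imgproc/src/shapedescr.cpp:361: error: (-201:Incorrect size of input array) There should be at least 5 points to fit the ellipse in function 'fitEllipseNoDirect'
```

```bash
cat > go3.py <<'E'
from h import *
from plant import manip
import sys
a=np.radians(float(sys.argv[4]));x=np.array([np.cos(a),np.sin(a),0]);z=np.array([0,0,-1.]);M=np.c_[x,np.cross(z,x),z]
delta(manip.state(),[float(v) for v in sys.argv[1:4]],M)
E
python3 go3.py .52 -.165 .25 -17.5
python3 - <<'E'
from h import *
from plant import manip
c=manip.camera_params("top");a=cv2.imread("pics/top0.png").astype(int);V=a.min(2)
for box,th,z in [((215,300,352,440),175,.092),((240,280,460,500),150,.074)]:
    m=np.zeros(V.shape,np.uint8);y0,y1,x0,x1=box;m[y0:y1,x0:x1]=(V>th)[y0:y1,x0:x1]
    m=cv2.morphologyEx(m,cv2.MORPH_CLOSE,np.ones((5,5)))
    cs,_=cv2.findContours(m,cv2.RETR_EXTERNAL,cv2.CHAIN_APPROX_NONE);k=max(cs,key=cv2.contourArea);e=cv2.minEnclosingCircle(k);print(e,onplane(c,e[0],z))
E
```

```text
shift [-0.0634  0.4678 -0.0794] then rot [-0.244 -0.844  0.524] | shift after rot [ 0.1627  0.4502 -0.0027]
((396.1290283203125, 254.56451416015625), 34.80342102050781) [ 0.52383595 -0.16718742  0.092     ]
((479.245849609375, 250.412353515625), 21.882030487060547) [ 0.54914633 -0.34088215  0.074     ]
```

Converted, -0.141 rad / 4 = -0.0353.

Emit:
shift_gripper(offsets="0,0,0,0,-0.0103,-0.0353,0.0218 | 0,0,0,0,-0.0103,-0.0353,0.0218 | 0,0,0,0,-0.0103,-0.0353,0.0218 | 0,0,0,0,-0.0103,-0.0353,0.0218 | 0,0,0,0,-0.0103,-0.0353,0.0218")

```text
time: 15.2
tool_pos: [0.5008, 0.3139, 0.2471]
tool_rot: [-0.008, 0.992, -0.109, 0.07]
contact_force: [1.8, 0.4, -2.2]
gripper_width: 0.707
grasp_force: 69.6
```

Emit:
shift_gripper(offsets="0,0,0,0,-0.0103,-0.0353,0.0218 | 0,0.32,0.896,0,0,0,0 | 0,0.32,0.896,0,0,0,0 | 0,0.32,0.896,0,0,0,0 | 0,0.32,0.896,0,0,0,0")

```text
time: 15.82
tool_pos: [0.5099, 0.0743, 0.2471]
tool_rot: [0.001, 0.988, -0.151, 0.0]
contact_force: [1.4, -0.3, -2.3]
gripper_width: 0.704
grasp_force: 69.6
```

Emit:
shift_gripper(offsets="0,0.32,0.896,0,0,0,0 | 0,0.32,0.896,0,0,0,0 | 0,0.32,0.896,0,0,0,0 | 0,0.32,0.896,0,0,0,0 | 0,0,0,0,0,0,0")

```text
time: 16.45
tool_pos: [0.5189, -0.165, 0.2474]
tool_rot: [0.001, 0.988, -0.154, -0.0]
contact_force: [-0.2, 0.8, -1.8]
gripper_width: 0.702
grasp_force: 69.6
```

```bash
python3 go3.py .52 -.165 .14 -17.5
python3 -c "
from h import *
c,f=snap('w6')"
```

```text
shift [ 0.001  -0.0006  0.1074] then rot [ 0.002  0.    -0.005] | shift after rot [ 0.001  -0.0004  0.1074]
```

View pics/w6.png

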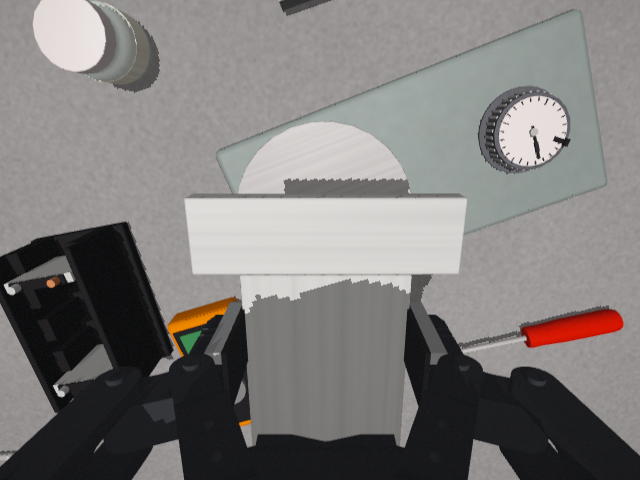

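The wrist view shows the plate held level, with the pan's far rim as an arc peaking near (322,122) px. The dial is at (534,131), its needle points to (538,158), and the zero mark is at (562,141).

```bash
python3 - <<'E'
from h import *
from scipy.optimize import least_squares
from plant import manip
c=np.load('w6.npy',allow_pickle=True).item();f=cv2.imread('pics/w6.png').astype(int)
V=f.min(2);G=f[...,1]-f[...,2]
# first bright pixel per column from the top, cols 250..400
pts=[]
for x in range(252,400,4):
    col=cv2.GaussianBlur(V.astype(np.float32),(3,3),0)[100:185,x];i=np.argmax(col>195)
    if col[i]>195: pts.append((x,100+i))
P=np.array([onplane(c,p,.092)[:2] for p in pts])
r=least_squares(lambda q:np.hypot(*(P-q).T)-.07,[.52,-.165],loss="soft_l1",f_scale=.001);print("pan",r.x,np.abs(r.fun).max(),len(pts))
for p,z in [((217,153),.055),((580,11),.055),((606,184),.055),((534,131),.075),((538,158),.075),((562,141),.075),((487,132),.066)]: print(p,np.round(onplane(c,p,z),4))
st=manip.state();q,A=T(st)
# plate pose: head corners top face z
zt=st["tool_pos"][2]+.0114+.0045
for p in [(186,198),(467,194),(193,274),(459,272),(241,274),(411,274)]: print("plate",np.round(A.T@(onplane(c,p,zt)-q),4))
E
```

```text
pan [ 0.52180003 -0.16379985] 0.0008662583748745845 37
(217, 153) [ 0.592  -0.0913  0.055 ]
(580, 11) [ 0.6059 -0.3965  0.055 ]
(606, 184) [ 0.4643 -0.4034  0.055 ]
(534, 131) [ 0.532  -0.3404  0.075 ]
(538, 158) [ 0.5101 -0.3404  0.075 ]
(562, 141) [ 0.5176 -0.3604  0.075 ]
(487, 132) [ 0.541  -0.3085  0.066 ]
plate [ 0.0525 -0.045  -0.016 ]
plate [ 0.0536  0.0479 -0.0159]
plate [ 0.0253 -0.0456 -0.016 ]
plate [ 0.0258  0.0482 -0.0159]
plate [ 0.0253 -0.0287 -0.0159]
plate [ 0.0251  0.0313 -0.0159]
```

Converted, 0.04 m is 0.64, -0.003 m is -0.048.

Emit:
shift_gripper(offsets="0,-0.032,-0.048,0.64,0,0,0 | 0,0,0,0.64,0,0,0 | 0,0,0,0.64,0,0,0 | 0,0,0,0.4,0,0,0 | 0,0,0,0.08,0,0,0")

```text
time: 17.12
tool_pos: [0.5171, -0.1563, 0.0957]
tool_rot: [0.0, 0.989, -0.151, -0.002]
contact_force: [0.9, 0.9, -2.8]
gripper_width: 0.703
grasp_force: 69.6
```

Emit:
shift_gripper(offsets="0,0,0,0.048,0,0,0 | 0,0,0,0.048,0,0,0 | 0,0,0,0.048,0,0,0 | 0,0,0,0.048,0,0,0 | 0,0,0,0,0,0,0")

```text
time: 17.75
tool_pos: [0.5188, -0.1585, 0.0864]
tool_rot: [0.001, 0.988, -0.152, 0.001]
contact_force: [0.4, -0.3, -1.7]
gripper_width: 0.702
grasp_force: 69.7
```

```bash
python3 go3.py .5175 -.1625 .077 -17.5
```

```text
shift [-0.      0.0042  0.0094] then rot [ 0.002 -0.001  0.001] | shift after rot [0.     0.0042 0.0094]
```

Emit:
shift_gripper(offsets="0,0,0.064,-0.032,0,0,0 | 0,0,0,0.048,0,0,0 | 0,0,0,0.032,0,0,0 | 0,0,0,0.032,0,0,0 | 0,0,0,0,0,0,0")

```text
time: 18.38
tool_pos: [0.5177, -0.1624, 0.0814]
tool_rot: [0.001, 0.988, -0.152, 0.001]
contact_force: [-1.1, -1.2, -2.2]
gripper_width: 0.704
grasp_force: 70.5
```

Emit:
shift_gripper(offsets="0,0,0,0.032,0,0,0 | 0,0,0,0.032,0,0,0 | 0,0,0,0,0,0,0")

```text
time: 18.75
tool_pos: [0.5177, -0.1623, 0.0775]
tool_rot: [0.001, 0.988, -0.152, 0.001]
contact_force: [-0.6, -1.3, 0.2]
gripper_width: 0.702
grasp_force: 71.0
```

```bash
python3 go3.py .5175 -.1625 .077 -17.5
```

```text
shift [-0.0001  0.0002  0.0005] then rot [ 0.002 -0.002  0.001] | shift after rot [-0.0001  0.0002  0.0005]
```

Converted, 0.001 m is 0.016.

Emit:
shift_gripper(offsets="0,0,0,0.016,0,0,0 | 0,0,0,0.016,0,0,0 | 0,0,0,0,0,0,0")

```text
time: 19.12
tool_pos: [0.5177, -0.1624, 0.0755]
tool_rot: [0.001, 0.988, -0.152, 0.001]
contact_force: [0.2, -1.3, -0.4]
gripper_width: 0.704
grasp_force: 71.2
```

Emit:
shift_gripper(offsets="1,0,0,0,0,0,0 | 1,0,0,0,0,0,0 | 1,0,0,0,0,0,0 | 1,0,0,0,0,0,0")

```text
time: 19.62
tool_pos: [0.5177, -0.1623, 0.0756]
tool_rot: [0.001, 0.988, -0.152, 0.001]
contact_force: [0.7, 0.3, 0.2]
gripper_width: 1.0
grasp_force: 0.0
```

Emit:
shift_gripper(offsets="1,0,0,-0.16,0,0,0 | 1,0,0,-0.48,0,0,0 | 1,0,0,-0.8,0,0,0 | 1,0,0,-0.8,0,0,0 | 1,0,0,0,0,0,0")

```text
time: 20.25
tool_pos: [0.5204, -0.1633, 0.2225]
tool_rot: [0.003, 0.988, -0.152, 0.006]
contact_force: [0.8, -0.1, 0.7]
gripper_width: 1.001
grasp_force: 0.0
```

```bash
python3 - <<'E'
from h import *
from plant import manip
c,f=snap('w7');f=f.astype(int);st=manip.state();print(st["tool_pos"])
# dial crop
p=proj(c,[.532,-.3404,.075]);print(p)
x,y=p.astype(int);d=f[y-45:y+45,x-60:x+60].astype(np.uint8)
s=cv2.resize(f.astype(np.uint8),(640,480));d=cv2.resize(d,(640,480),interpolation=cv2.INTER_CUBIC)
cv2.imwrite("pics/w7d.png",d)
E
```

```text
[ 0.51896376 -0.16270141  0.21916756]
[553.18891787 137.66549044]
```

```bash
cat > dial.py <<'E'
from h import *
def dial(c,f,z=.0745):
    V=f.astype(int).max(2)
    D=np.array([.532,-.3404]) # rough
    uv=proj(c,[*D,z]).astype(int)
    w=cv2.inRange(f,(150,150,150),(255,255,255));o=np.zeros_like(w);x,y=uv
    y0,x0=max(y-50,0),max(x-50,0)
    o[y0:y+50,x0:x+50]=w[y0:y+50,x0:x+50]
    cs,_=cv2.findContours(o,cv2.RETR_EXTERNAL,cv2.CHAIN_APPROX_NONE);k=max(cs,key=cv2.contourArea)
    e=cv2.fitEllipseAMS(cv2.convexHull(k));ctr=onplane(c,e[0],z)[:2];print("face",e,ctr)
    ax=np.radians(2.56+180)  # scale -x
    B=np.array([[onplane(c,(i,j),z)[:2] for i in range(x0,x+50)] for j in range(y0,y+50)])
    dk=(V<90)[y0:y0+B.shape[0],x0:x0+B.shape[1]];d=B[dk]-ctr;r=np.hypot(*d.T)
    a=(ax-np.arctan2(d[:,1],d[:,0])+np.pi)%(2*np.pi)-np.pi  # clockwise from -x
    for n,lo,hi in [("inner",.006,.012),("mid",.012,.018),("rim",.0195,.0235),("outer",.0235,.026)]:
        s=(r>lo)&(r<hi);h,b=np.histogram(a[s],bins=42,range=(-np.pi,np.pi));i=np.argsort(h)[::-1][:5];print(n,[(round((b[j]+b[j+1])/2,2),int(h[j])) for j in i if h[j]])
    return ctr
E
python3 - <<'E'
from dial import *
from plant import manip
for n in ['w6','w7']:
    c=np.load(n+'.npy',allow_pickle=True).item();f=cv2.imread(f'pics/{n}.png');print(n);dial(c,f)
f=f.astype(int);V=f.min(2);p=proj(c,[.5218,-.1638,.09]);print("pan px",p)
ct=manip.camera_params("top");t=manip.grab_frame("top")[:,:,::-1];cv2.imwrite("pics/t7.png",t)
big=cv2.resize(t[190:310,330:520],(760,480),interpolation=cv2.INTER_CUBIC)
cv2.imwrite("pics/m7.png",np.vstack([cv2.resize(f.astype(np.uint8),(400,300)),cv2.resize(big,(400,253))]) if 0 else np.hstack([cv2.resize(f.astype(np.uint8)[100:],(480,285)),cv2.resize(cv2.imread('pics/w7d.png'),(320,285))]))
E
```

```text
w6
face ((532.59130859375, 130.55543518066406), (63.44002151489258, 74.78618621826172), 38.4803352355957) [ 0.53253782 -0.33964728]
inner [(np.float64(-0.07), 13), (np.float64(0.07), 11), (np.float64(-0.22), 2)]
mid [(np.float64(-0.07), 17), (np.float64(0.07), 12), (np.float64(-0.22), 1)]
rim [(np.float64(-0.97), 13), (np.float64(-0.82), 11), (np.float64(-0.07), 8), (np.float64(0.07), 3), (np.float64(-2.47), 3)]
outer [(np.float64(-0.97), 8), (np.float64(-0.82), 6), (np.float64(0.37), 3), (np.float64(0.07), 3), (np.float64(-2.47), 2)]
w7
face ((551.7049560546875, 137.22413635253906), (67.80496978759766, 80.42069244384766), 220.4784393310547) [ 0.53253233 -0.33967406]
inner [(np.float64(1.12), 16), (np.float64(1.27), 10), (np.float64(0.97), 1)]
mid [(np.float64(1.27), 15), (np.float64(1.12), 15)]
rim [(np.float64(-0.82), 14), (np.float64(-0.97), 14), (np.float64(-2.47), 7), (np.float64(1.27), 7), (np.float64(0.67), 2)]
outer [(np.float64(-0.97), 9), (np.float64(-0.82), 8), (np.float64(-0.07), 3), (np.float64(0.67), 3), (np.float64(0.07), 3)]
pan px [326.2082502  226.17737526]
```

View pics/m7.png

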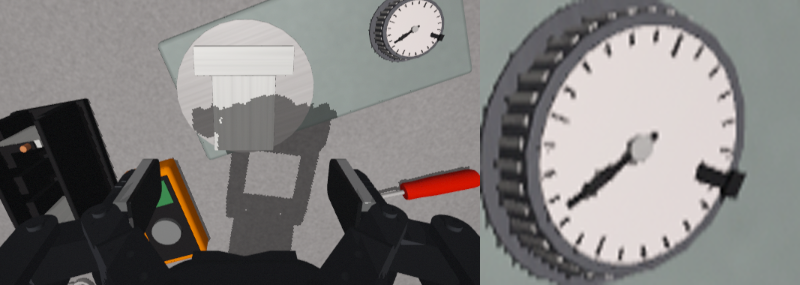

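The plate lies flat and centred on the pan. The needle reads about 1.19 rad and the zero mark about -0.90 rad, so the bezel must turn about +2.09 rad. I'll wind the wrist back first, then grip.

Converted, 0.055 m is 0.88, 0.022 m is 0.352, -0.183 rad / 4 = -0.0458.

Emit:
shift_gripper(offsets="1,0.352,0.88,0,0,0,0 | 1,0.352,0.88,0,0,0,0 | 1,0.352,0.88,0,0,0,0 | 1,0,0,0,0,0,-0.0458 | 1,0,0,0,0,0,-0.0458", quiet=true)

```text
ok
```

Emit:
shift_gripper(offsets="1,0,0,0,0,0,-0.0458 | 1,0,0,0,0,0,-0.0458 | 1,0,0,0,0,0,-0.0458 | 1,0,0,0,0,0,-0.0458 | 1,0,0,0,0,0,-0.0458", quiet=true)

```text
ok
```

Emit:
shift_gripper(offsets="1,0,0,0,0,0,-0.0458 | 1,0,0,0,0,0,-0.0458 | 1,0,0,0,0,0,-0.0458 | 1,0,0,0,0,0,-0.0458 | 1,0,0,0,0,0,-0.0458", quiet=true)

```text
ok
```

Emit:
shift_gripper(offsets="1,0,0,0.64,0,0,0 | 1,0,0,0.64,0,0,0 | 1,0,0,0,0,0,0")

```text
time: 22.6
tool_pos: [0.5278, -0.3367, 0.1294]
tool_rot: [-0.005, 0.585, 0.811, -0.0]
contact_force: [-1.2, -0.0, 0.1]
gripper_width: 0.999
grasp_force: 0.0
```

```bash
python3 go3.py .5325 -.3397 .056 108.5
python3 -c "
from dial import *
from plant import manip
c,f=snap('w8');dial(c,f);print(manip.state()['joint_pos'])"
```

```text
shift [-0.0049  0.004   0.0733] then rot [-0.006 -0.008 -0.002] | shift after rot [-0.0043  0.0035  0.0734]
face ((335.30804443359375, 315.51446533203125), (50.45528030395508, 111.49613189697266), 262.7369079589844) [ 0.54141747 -0.36180176]
inner [(np.float64(-0.07), 4), (np.float64(-0.37), 4), (np.float64(-0.22), 3), (np.float64(-0.52), 2), (np.float64(2.62), 1)]
mid [(np.float64(-0.22), 19), (np.float64(-0.37), 18), (np.float64(0.07), 4), (np.float64(-0.07), 3), (np.float64(2.32), 2)]
rim [(np.float64(0.22), 35), (np.float64(-0.07), 28), (np.float64(0.37), 23), (np.float64(0.07), 20), (np.float64(1.12), 4)]
outer [(np.float64(-0.07), 26), (np.float64(0.07), 24), (np.float64(0.22), 7), (np.float64(-0.22), 7), (np.float64(2.17), 1)]
[-6.86200286e-01  1.40330051e-01  1.68817256e+00 -9.55337914e-04
  1.31745045e+00 -1.00682442e+00]
```

Converted, 0.02 m is 0.32, -0.0043 m is -0.0688, -0.008 rad / 4 = -0.002.

Emit:
shift_gripper(offsets="1,-0.0688,0.056,0.32,-0.0015,-0.002,-0.0005 | 1,0,0,0.32,0,0,0 | 1,0,0,0,0,0,0", quiet=true)

```text
ok
```

```bash
python3 go3.py .5325 -.3397 .056 108.5
```

```text
shift [ 0.0031 -0.0019  0.0383] then rot [ 0.005  0.007 -0.   ] | shift after rot [ 0.0028 -0.0018  0.0384]
```

Converted, 0.02 m is 0.32, 0.002 m is 0.032, 0.004 rad / 4 = 0.001.

Emit:
shift_gripper(offsets="1,0.032,-0.016,0.32,0.0008,0.001,0 | 1,0,0,0,0,0,0 | 1,0,0,0,0,0,0 | 1,0,0,0,0,0,0", quiet=true)

```text
ok
```

```bash
python3 go3.py .5325 -.3397 .056 108.5
```

```text
shift [ 0.0026 -0.0019  0.0206] then rot [0.004 0.007 0.   ] | shift after rot [ 0.0025 -0.0018  0.0206]
```

Converted, 0.01 m is 0.16, 0.005 m is 0.08, 0.007 rad / 4 = 0.0018.

Emit:
shift_gripper(offsets="1,0.04,-0.0288,0.16,0.001,0.0018,0 | 1,0,0,0.08,0,0,0 | 1,0,0,0.08,0,0,0 | 1,0,0,0,0,0,0 | 1,0,0,0,0,0,0")

```text
time: 24.15
tool_pos: [0.5322, -0.3395, 0.0559]
tool_rot: [-0.0, 0.584, 0.812, -0.0]
contact_force: [0.5, 0.0, 0.1]
gripper_width: 1.001
grasp_force: 0.0
```

```bash
python3 go3.py .5325 -.3397 .056 108.5
```

```text
shift [-0.0003  0.0002 -0.0001] then rot [-0.001 -0.001 -0.   ] | shift after rot [-0.0003  0.0002 -0.0001]
```

Well centred on the bezel. Now I'll close the fingers and turn about 2.09 rad.

Emit:
shift_gripper(offsets="0,0,0,0,0,0,0 | 0,0,0,0,0,0,0 | 0,0,0,0,0,0,0 | 0,0,0,0,0,0,0")

```text
time: 24.65
tool_pos: [0.5323, -0.3396, 0.0568]
tool_rot: [-0.0, 0.584, 0.812, -0.0]
contact_force: [-2.2, 1.0, 4.7]
gripper_width: 0.68
grasp_force: 64.4
```

Emit:
shift_gripper(offsets="0,0,0,0,0,0,0.0375 | 0,0,0,0,0,0,0.0375 | 0,0,0,0,0,0,0.0375 | 0,0,0,0,0,0,0.0375 | 0,0,0,0,0,0,0.0375")

```text
time: 25.28
tool_pos: [0.533, -0.3396, 0.0568]
tool_rot: [0.0, 0.842, 0.539, 0.0]
contact_force: [1.0, 1.0, 4.6]
gripper_width: 0.678
grasp_force: 64.5
```

Emit:
shift_gripper(offsets="0,0,0,0,0,0,0.0375 | 0,0,0,0,0,0,0.0375 | 0,0,0,0,0,0,0.0375 | 0,0,0,0,0,0,0.0375 | 0,0,0,0,0,0,0.0375")

```text
time: 25.9
tool_pos: [0.5336, -0.3402, 0.0569]
tool_rot: [0.001, 0.981, 0.193, 0.001]
contact_force: [2.3, -0.6, 1.1]
gripper_width: 0.677
grasp_force: 64.3
```

Emit:
shift_gripper(offsets="0,0,0,0,0,0,0.0375 | 0,0,0,0,0,0,0.0375 | 0,0,0,0,0,0,0.0375 | 0,0,0,0,0,0,0.035 | 0,0,0,0,0,0,0")

```text
time: 26.52
tool_pos: [0.5337, -0.3407, 0.0569]
tool_rot: [0.001, 0.995, -0.097, 0.002]
contact_force: [3.7, -3.3, -0.1]
gripper_width: 0.679
grasp_force: 64.2
```

Emit:
shift_gripper(offsets="1,0,0,0,0,0,0 | 1,0,0,0,0,0,0 | 1,0,0,0,0,0,0 | 1,0,0,0,0,0,0")

```text
time: 27.02
tool_pos: [0.532, -0.3392, 0.0557]
tool_rot: [-0.0, 0.995, -0.098, -0.001]
contact_force: [-0.1, 0.1, 0.7]
gripper_width: 0.999
grasp_force: 0.0
```

Emit:
shift_gripper(offsets="1,0,0,-0.32,0,0,0 | 1,0,0,-0.48,0,0,0 | 1,0,0,-0.96,0,0,0 | 1,-0.88,0,-0.32,0,0,0 | 1,-0.88,0,0,0,0,0")

```text
time: 27.65
tool_pos: [0.4249, -0.3193, 0.1912]
tool_rot: [0.002, 0.995, -0.097, 0.003]
contact_force: [-0.2, -0.3, 0.8]
gripper_width: 0.998
grasp_force: 0.0
```

Emit:
shift_gripper(offsets="1,0,0,0,0,0,0 | 1,0,0,0,0,0,0", quiet=true)

```text
ok
```

```bash
python3 -c "
from dial import *
c,f=snap('w9');dial(c,f)"
```

```text
face ((326.3310546875, 59.4532470703125), (88.11802673339844, 97.0962142944336), 178.82989501953125) [ 0.53288295 -0.33954029]
inner [(np.float64(1.12), 17), (np.float64(1.27), 15)]
mid [(np.float64(1.27), 20), (np.float64(1.12), 9)]
rim [(np.float64(1.12), 36), (np.float64(1.27), 12), (np.float64(2.77), 2), (np.float64(-2.47), 1), (np.float64(-3.07), 1)]
outer [(np.float64(1.12), 23), (np.float64(-0.37), 2), (np.float64(-2.02), 2), (np.float64(1.57), 1), (np.float64(-0.07), 1)]
```

```bash
python3 - <<'E'
from dial import *
from plant import manip
c=np.load('w9.npy',allow_pickle=True).item();f=cv2.imread('pics/w9.png');V=f.max(2).astype(int)
ys,xs=np.nonzero(V[:140,250:400]<90);B=np.array([onplane(c,(x+250,y),.0745)[:2] for x,y in zip(xs,ys)])
d=B-[.5327,-.3396];r=np.hypot(*d.T);a=(np.radians(182.56)-np.arctan2(d[:,1],d[:,0])+np.pi)%(2*np.pi)-np.pi
for n,lo,hi in [("needle",.008,.016),("",.016,.019),("mark",.0205,.023),("tooth",.023,.027)]:
    s=(r>lo)&(r<hi)&(abs(a-1.2)<.5);print(n,s.sum(),a[s].mean(),a[s].std())
# plate on pan
t=manip.grab_frame("top")[:,:,::-1];cv2.imwrite("pics/t9.png",t);print(manip.state()["contact_force"],manip.state()["time"])
E
```

```text
needle 50 1.2303762243836913 0.06051946254857961
 8 1.2438065582736957 0.021500182085231915
mark 32 1.1529592531359094 0.06429703499529829
tooth 37 1.139413594561059 0.10053608739542151
[-0.65005914 -0.06809428 -0.56273871] 28.0
```

The zero mark is about 0.08 rad (1.9 mm) short of the needle. That's just within tolerance, but I'll grip once more and trim it.

Converted, 0.055 m is 0.88, 0.05 m is 0.8.

Emit:
shift_gripper(offsets="1,0.88,0,0,0,0,0 | 1,0.88,0,0.32,0,0,0 | 1,0,0,0.8,0,0,0 | 1,0,0,0.32,0,0,0 | 1,0,0,0,0,0,0", quiet=true)

```text
ok
```

Emit:
shift_gripper(offsets="1,0,0,0,0,0,0 | 1,0,0,0,0,0,0")

```text
time: 28.88
tool_pos: [0.5332, -0.3405, 0.0986]
tool_rot: [0.001, 0.995, -0.098, 0.001]
contact_force: [-0.4, 0.0, -0.1]
gripper_width: 0.998
grasp_force: 0.0
```

```bash
python3 go3.py .5327 -.3396 .056 -11.1
```

```text
shift [-0.0007 -0.0008  0.0425] then rot [ 0.002 -0.003 -0.003] | shift after rot [-0.0006 -0.0007  0.0426]
```

Converted, 0.02 m is 0.32, 0.015 m is 0.24.

Emit:
shift_gripper(offsets="1,0,-0.008,0.32,0,0,0 | 1,0,0,0.24,0,0,0 | 1,0,0,0.12,0,0,0 | 1,0,0,0,0,0,0")

```text
time: 29.38
tool_pos: [0.5315, -0.3383, 0.0518]
tool_rot: [-0.001, 0.995, -0.098, -0.002]
contact_force: [0.6, -0.6, 0.3]
gripper_width: 1.001
grasp_force: 0.0
```

Emit:
shift_gripper(offsets="0,0,0,0,0,0,0 | 0,0,0,0,0,0,0 | 0,0,0,0,0,0,0 | 0,0,0,0,0,0,0")

```text
time: 29.88
tool_pos: [0.5326, -0.3406, 0.055]
tool_rot: [0.001, 0.995, -0.098, 0.0]
contact_force: [-3.7, -4.3, 6.8]
gripper_width: 0.677
grasp_force: 65.0
```

Emit:
shift_gripper(offsets="0,0,0,0,0,0,0.01 | 0,0,0,0,0,0,0.01 | 0,0,0,0,0,0,0 | 0,0,0,0,0,0,0")

```text
time: 30.38
tool_pos: [0.5326, -0.3406, 0.055]
tool_rot: [0.001, 0.99, -0.138, 0.0]
contact_force: [-4.5, -4.0, 6.5]
gripper_width: 0.676
grasp_force: 65.1
```

Emit:
shift_gripper(offsets="1,0,0,0,0,0,0 | 1,0,0,0,0,0,0 | 1,0,0,0,0,0,0 | 1,0,0,0,0,0,0", quiet=true)

```text
ok
```

Emit:
shift_gripper(offsets="1,0,0,-0.32,0,0,0 | 1,0,0,-0.48,0,0,0 | 1,0,0,-0.96,0,0,0 | 1,-0.88,0,-0.32,0,0,0 | 1,-0.88,0,0,0,0,0", quiet=true)

```text
ok
```

Emit:
shift_gripper(offsets="1,0,0,0,0,0,0 | 1,0,0,0,0,0,0")

```text
time: 31.75
tool_pos: [0.4271, -0.3094, 0.1851]
tool_rot: [0.001, 0.99, -0.138, 0.001]
contact_force: [0.9, 0.3, 0.5]
gripper_width: 1.003
grasp_force: 0.0
```

```bash
python3 - <<'E'
from dial import *
c,f=snap('w10');V=f.max(2).astype(int)
ys,xs=np.nonzero(V[:140,250:400]<90);B=np.array([onplane(c,(x+250,y),.0745)[:2] for x,y in zip(xs,ys)])
d=B-[.5327,-.3396];r=np.hypot(*d.T);a=(np.radians(182.56)-np.arctan2(d[:,1],d[:,0])+np.pi)%(2*np.pi)-np.pi
for n,lo,hi in [("needle",.008,.016),("",.016,.019),("mark",.0205,.023),("tooth",.023,.027)]:
    s=(r>lo)&(r<hi)&(abs(a-1.2)<.5);print(n,s.sum(),a[s].mean(),a[s].std())
E
```

```text
needle 28 1.24291288769901 0.0784872319954652
 13 1.2422247733762097 0.040892941616971594
mark 25 1.2027535248405783 0.04545832535587301
tooth 37 1.1978095484642772 0.05483732959217311
```

Now the mark is within 0.04 rad (about 1 mm) of the needle, well inside tolerance. The plate was released and the arm is clear.

```bash
python3 -c "
from plant import manip
print(manip.job_done())"
```

```text
the job is handed in; nothing more can be done
None
```

I handed the job in at about 32 s with the plate let go flat near the middle of the pan and the zero mark about 1 mm from the needle's tip; no verdict came back.

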